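# Line up the display-arm foot with a drift pin, then fit its bolt

### The arm

A 6-joint arm with a two-finger parallel gripper is mounted at the origin on the work surface. World frame = base frame: x ahead of the robot, y to its left, z up, the work surface at z = 0. Lengths are in m, angles in degrees, forces in N, time in s.
With the tool pointing down it reaches from about 0.375 to 0.825 m from the base axis. Payload 5.5 kg.
Tool frame: the origin (TCP) lies between the finger pads; the fingertips stand 25 mm ahead of it and the grasp point (between the pads) lies 6 mm ahead of it; z points along the fingers, x is the direction in which the jaws open and shut, and the axes are right-handed (so a half turn about z gives the same grasp; the last joint's range is limited). The gripper opens to 85 mm and grips with 20 to 120 N. Pads are 22 mm wide; open, the fingers measure 114 mm over their backs; the gripper's body (76 mm by 85 mm) begins 54 mm behind the grasp point. The pads swing forward as they close: fully open they stand 13 mm farther back than shut.
Start: joints at [-67.552, 17.962, -2.699, 69.339, 0, 90], TCP at [0.229, -0.555, 0.256] pointing down, gripper open.
Joint ranges: [-152.73, 152.73], [-39.44, 99.34], [-58.76, 71.6], [-118.89, 123.64], [-81.53, 83.1], [-180, 180]. Speed limits (degrees/s): [136.94, 136.94, 172.46, 180, 180, 180].

### API

Orientations are given as [roll, pitch, yaw] about the fixed x, y, z axes, in that order (R = Rz(yaw) Ry(pitch) Rx(roll)).
In Python, from plant import readout, grab_frame, get_calibration, ticket, models gives the robot as it stands.
- The arm moves only by the tool jog_arm, never from a script. Its argument "commands" is one flat list of numbers, 7 for each row, row after row: the shift along the tool's x, y, z in m, then the turn, a rotation vector about the tool's x, y, z in degrees, then the finger opening in m, from 0 to 0.0854. In form: [dx, dy, dz, wx, wy, wz, hand, dx, dy, dz, wx, wy, wz, hand, ...]. A call has 1 to 10 rows; each row shifts and turns the commanded pose from where the row before left it, along the tool's axes as they then stand; what a row does not reach is not made up. A row lasts 1/8 s, in which the tool goes at most 62.5 mm and 10.7 degrees, less where a joint would pass 70% of its speed; a pose out of reach is approached as far as the arm can. A call with a gripper value outside its range is refused whole. The fingers move at their own pace and stop on an object; "force" is the grip in N (left out, the last holds). Time passes only in rows, so rows that do not move let the fingers close. It gives the time, the measured TCP pose, the force and the opening at its end, in the units of the state.
- readout.sense(): the state, without advancing time (a new reading comes with each control period).
- grab_frame(name): name is "scene" or "top"; returns the picture (420x560x3 uint8, red, green, blue); there is no depth.
- get_calibration(name): a dict with "fx", "fy", "cx", "cy" (pixels), "rvec" (rotation vector, rad) and "tvec" (3), from world to camera coordinates, as OpenCV has them. Camera axes: x right, y down, z forward; pixel columns grow to the right and rows downward; lengths in m; the calibration is good to about 2 mm. A picture is of the moment at which its call begins. get_calibration takes no time and is no camera call.
- ticket.job_done(): hands the job in, once; it reports no verdict.
Trained networks look in the newest picture that a camera, given by its name, has taken for a name from the list of things; names that differ only in an ending like _2 or _b are one class to them, and where a whole thing is asked for, a point or a joint stands for the part that bears it (a point fixed in the world has none). Each returns a list of dicts, best first, with "confidence" (0 to 1); they miss things now and then, are a little off and sometimes report something else, mostly with a low value. They report only what shows in the picture. A call takes as long as a camera call. They do not tell look-alikes from the thing itself.
- models.search_frame(camera, thing): "uv" ([column, row] in pixels, amid what is visible of it).
- models.trace(camera, thing): "pixels" (420x560 bool, what is visible of it) and "uv" ([column, row] in pixels, amid what is visible of it).
The state is a dict: "time": time; "qpos": joint angles; "joint_vel": joint speeds; "effort": joint torques, N m; "ee_pos": TCP position; "orientation": TCP orientation; "force": force on the tool from outside, world axes, zero at the start; "ft_torque": the same for the moment, N m; "grip_width": finger opening in m.
Only numpy, scipy, OpenCV 4.12 (cv2) and the standard library are available. Lean on these libraries where they do the work, as an engineer would, in place of code of your own. Each camera call takes 0.05 s, during which the arm holds its last target.

### The job

The cover plate of the display-arm foot on the bench has swung out of line. First push the red-handled tapered drift pin all the way down through the middle hole of the cover plate and the bracket under it, so that the holes line up. Leave it there, then drop the black ribbed knob bolt fully home in the end hole, and let go of both.

Things in the scene. Friction and masses are not known exactly. Their poses are not given: they have to be found in the camera images.
- drift_pin: Hangs upright by its 36 mm steel collar (6 thick) in a plywood stand, top 50 mm high: three sockets in a row, 80 apart, any order; a wooden-handled scriber hangs in the third. Origin: axis, collar underside; z up. Red round handle 28 wide, z 6 to 48. Shank 23 wide to z -18, then a taper to a 7 wide tip at z -42. 220 g. Lift straight up.
- knob_bolt: Drops in, no turning. Hangs upright in another socket of the same stand. Origin: axis, underside of its 36 mm steel collar (6 thick); z up. Black ribbed knob 31 mm wide over the ribs (28 core), z 6 to 48, steel disc on top. Shank 18 wide to z -28, tapering to 10 wide at z -34. 180 g.
- bracket: Fixed dark steel bridge 270x90 mm, top z 50, hollow below; paler cover plate 250x74x8 on it, top z 58.5 (a seated part's origin). Origin: on the bench under the bracket's middle hole; x along the bracket to the end hole, z up. Its 24 mm holes: middle (pin) x 0, end (bolt) x 90, both y 0. At x -90 the plate pivots on a bolt inside a grey socket 48 wide, 28 above the plate.
- cover_plate (a joint): Cover plate's angle about its pivot (bracket x -90 mm), rad, counter-clockwise from above; 0 = its 24 mm holes, 90 and 180 mm from the pivot, lie over the bracket's. Starts 0.05 to 0.08: middle hole 4 to 7 mm and end hole 9 to 15 mm off to the bracket's +y side. 1 to 2 N at the middle hole swings it; it stays where left.
Mind the look-alikes: they are no part of the job. Leave any blue look-alike of the knob_bolt alone. What is shaped like the drift_pin but turquoise is not meant.

How it is judged (in metres and radians):
On the way, in this order (a step that is already met when the one before it is completed fails the run):
1. the drift pin is fully down in the middle hole and the cover plate is in line (x of drift_pin in the frame of bracket between -0.01 and 0.01 m and y of drift_pin in the frame of bracket between -0.01 and 0.01 m and z of drift_pin in the frame of bracket between 0.05 and 0.065 m and angle between drift_pin's own z axis and vertical below 0.17 rad and value of joint cover_plate between -0.03 and 0.03 rad), for 0.2 s.
2. with the pin still in, the knob bolt is fully down in the end hole (all of step 1 and x of knob_bolt in the frame of bracket between 0.08 and 0.1 m and y of knob_bolt in the frame of bracket between -0.01 and 0.01 m and z of knob_bolt in the frame of bracket between 0.05 and 0.065 m and angle between knob_bolt's own z axis and vertical below 0.17 rad), for 0.2 s.
At the end, for the whole second after the job is handed in: Drift pin in the middle hole and knob bolt in the end hole, each within 10 mm of the bracket hole's axis, collar on the cover plate (origin 50 to 65 mm above the bench), upright within 0.17 rad, at rest and released; cover plate in line within 0.03 rad (all of step 2 and linear speed of each of drift_pin, knob_bolt below 0.02 m/s); the robot touches nothing.
It also fails if it takes over 56 s, if anything falls off the work surface, if the arm or the gripper's body presses on something with over 40 N, if the wrist force passes 120 N, or if a joint passes its speed limit or range.

## Working session

There is one attempt and no reset: what is moved stays moved. The work goes in short steps, Python scripts to look and compute and a tool call to move; the robot and the scene stay as the last step left them, time stands still between calls to the robot, and variables do not carry over. Pictures are saved under pics/ and viewed, and the job is handed in when it is done.

Besides the shell and the picture viewer there is one more tool, called after "Emit:" as name(argument=value, ...) on one line, values as JSON. jog_arm: Moves the arm, as the interface text tells. Its arguments: {"type":"object","properties":{"commands":{"type":"array"},"force":{"type":"number"}},"required":["commands"]}

```bash
ls; mkdir -p pics; cat > h.py <<'E'
import numpy as np,cv2
from plant import readout, grab_frame, get_calibration, ticket, models
def save(n,f): cv2.imwrite('pics/'+n,f[:,:,::-1])
def P(cam):
    c=get_calibration(cam);R=cv2.Rodrigues(np.array(c['rvec'],float))[0];t=np.array(c['tvec'],float).reshape(3)
    K=np.array([[c['fx'],0,c['cx']],[0,c['fy'],c['cy']],[0,0,1]]);return K,R,t
def onz(cam,uv,z):
    K,R,t=P(cam);d=R.T@np.linalg.inv(K)@np.array([uv[0],uv[1],1.]);o=-R.T@t
    return o+d*(z-o[2])/d[2]
def tri(uv1,uv2,c1='scene',c2='top'):
    A=[];
    for c,uv in((c1,uv1),(c2,uv2)):
        K,R,t=P(c);M=K@np.c_[R,t];A+= [uv[0]*M[2]-M[0],uv[1]*M[2]-M[1]]
    X=np.linalg.svd(np.array(A))[2][-1];return X[:3]/X[3]
def proj(c,X):
    K,R,t=P(c);p=K@(R@np.array(X)+t);return p[:2]/p[2]
E
python3 - <<'E'
from h import *
for c in('scene','top'):
    f=grab_frame(c);save(c+'0.png',f)
    K,R,t=P(c);print(c,K[0,0],-R.T@t,R[2])
    for n in('drift_pin','knob_bolt','bracket','cover_plate'):
        print(n,[(np.round(d['uv'],1).tolist(),round(d['confidence'],2)) for d in models.search_frame(c,n)])
print(readout.sense())
E
```

```text
pics
scene 520.9489869701952 [ 0.96319061 -0.13484577  0.83381064] [-0.49663792  0.1131989  -0.86054447]
drift_pin [([206.1, 197.6], 0.96), ([272.2, 221.2], 0.63)]
knob_bolt [([186.7, 282.7], 0.73), ([165.0, 216.7], 0.72)]
bracket [([169.1, 215.0], 0.25)]
cover_plate [([396.8, 186.0], 0.69)]
top 461.2712231963373 [ 0.48543696 -0.0329942   0.80718457] [ 0.06158931  0.00605801 -0.99808319]
drift_pin [([304.9, 205.3], 0.82), ([369.0, 246.6], 0.55)]
knob_bolt [([393.5, 154.9], 0.86), ([417.4, 226.8], 0.6)]
bracket [([166.5, 235.5], 0.68)]
cover_plate [([158.4, 242.9], 0.96)]
{'time': 0.5, 'qpos': array([-6.75516959e+01,  1.79651102e+01, -2.70200606e+00,  6.93398500e+01,
       -2.39659736e-04,  9.00012964e+01]), 'joint_vel': array([-0.00793021,  0.01180273, -0.01010453,  0.03982547, -0.0605824 ,
        0.02805629]), 'effort': array([ 8.46835956e-04, -5.38960183e+01,  3.39755666e+01,  3.31782707e-03,
        1.10588435e-04, -2.37121768e-06]), 'ee_pos': array([ 0.22909327, -0.55449796,  0.25624343]), 'orientation': array([ 1.79999760e+02,  6.96628776e-03, -6.75529922e+01]), 'force': array([ 0.46259634, -1.22259672,  1.01214526]), 'ft_torque': array([-0.05717573,  0.0228804 , -0.01453211]), 'grip_width': 0.08578538875180658}
```

View pics/scene0.png

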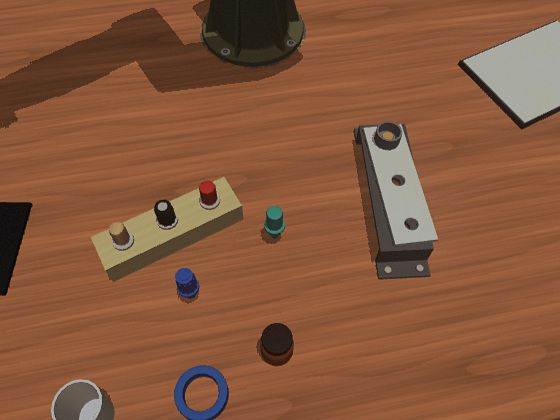

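View pics/top0.png

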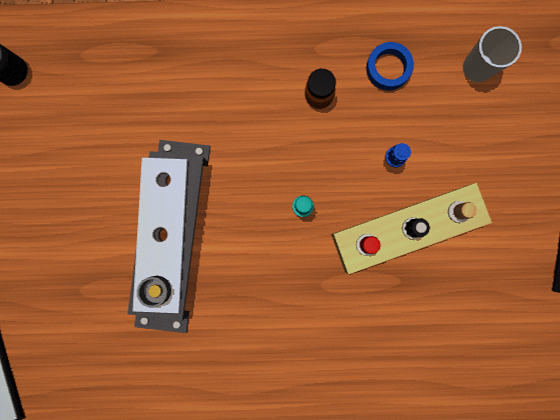

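```bash
python3 - <<'E'
from h import *
a=cv2.imread('pics/top0.png');b=cv2.imread('pics/scene0.png')
cv2.imwrite('pics/c1.png',cv2.resize(a[130:340,110:230],None,fx=2.8,fy=2.8,interpolation=3))
cv2.imwrite('pics/c2.png',cv2.resize(b[115:285,345:445],None,fx=3.5,fy=3.5,interpolation=3))
cv2.imwrite('pics/c3.png',np.vstack([cv2.resize(a[180:280,325:495],None,fx=3,fy=3,interpolation=3),cv2.resize(b[170:270,85:255],None,fx=3,fy=3,interpolation=3)]))
E
```

```text
(no output)
```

View pics/c1.png

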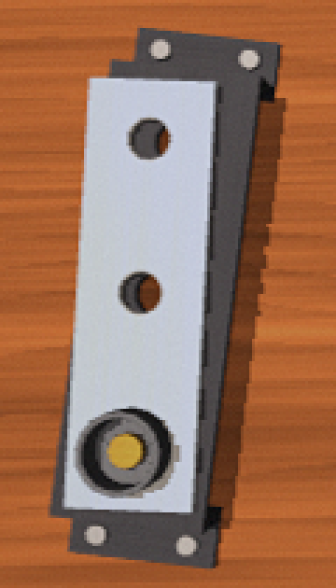

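View pics/c2.png

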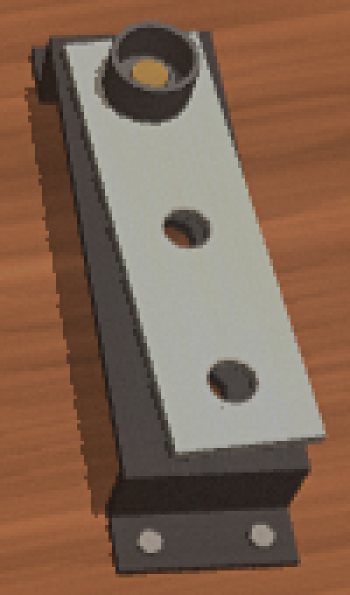

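View pics/c3.png

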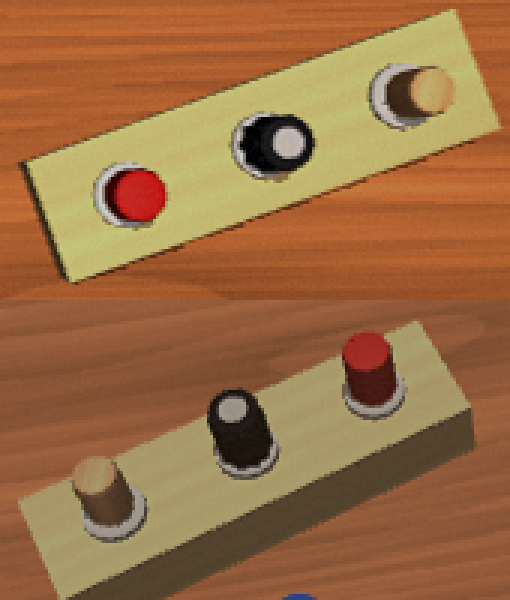

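```bash
cat > m.py <<'E'
from h import *
pt=tri((207,186.7),(371.7,245.3));kt=tri((162.7,205.7),(421.3,227.3))
pv=tri((387.9,136.1),(154.6,290.7));m=tri((398.4,180.1),(160,234.6));e=tri((411.3,223.9),(163.2,179.6))
s1=tri((387.9,269.6),(199.3,151.1));s1b=tri((387.9,269.6),(199.3,151.1));s2=tri((419.9,267.9),(167.1,147.1))
for n,v in dict(pt=pt,kt=kt,pv=pv,m=m,e=e,s1=s1,s2=s2).items(): print(n,np.round(v,4))
print(np.linalg.norm((kt-pt)[:2]))
print('collar pin',onz('top',(368.7,245),.056),onz('scene',(209.3,202),.056),tri((209.3,202),(368.7,245)))
zs=(s1[2]+s2[2])/2
S=[onz('top',q,zs)[:2] for q in((167.1,147.1),(199.3,151.1),(144.3,320.7),(176.8,324.6))]
C=np.mean(S,0);ax=(S[0]+S[1]-S[2]-S[3]);ax/=np.linalg.norm(ax)
print('C',C,'axis',ax,np.degrees(np.arctan2(ax[1],ax[0])),'pv along',(pv[:2]-C)@ax,np.cross(ax,pv[:2]-C))
d=e[:2]-pv[:2];print('plate ang',np.degrees(np.arctan2(d[1],d[0])),np.linalg.norm(d),np.linalg.norm((m-pv)[:2]))
for c,p1,p2,p3 in(('top',(163.2,179.6),(160,234.6),(154.6,290.7)),('scene',(411.3,223.9),(398.4,180.1),(387.9,136.1))): print(c,onz(c,p1,.0585),onz(c,p2,.0585),onz(c,p3,pv[2]))
E
python3 m.py
```

```text
pt [ 0.4729 -0.1567  0.0957]
kt [ 0.4988 -0.2323  0.1002]
pv [0.4083 0.1859 0.0697]
m [0.4973 0.1809 0.0549]
e [0.5875 0.1751 0.0545]
s1 [0.6429 0.1249 0.007 ]
s2 [0.651  0.1805 0.008 ]
0.07988653157736471
collar pin [ 0.47256105 -0.1598435   0.056     ] [ 0.47909609 -0.15714135  0.056     ] [ 0.47290296 -0.15913191  0.04699259]
C [0.49676007 0.17205211] axis [ 0.99058459 -0.13690201] -7.868618530369215 pv along -0.08953056697807954 0.0016339225107936499
plate ang -3.4546702211135782 0.17954786471228854 0.08914498225302486
top [0.58670416 0.17276881 0.0585    ] [0.49693829 0.17849124 0.0585    ] [0.40796329 0.18439399 0.0696934 ]
scene [0.58947416 0.17454611 0.0585    ] [0.49949018 0.18059682 0.0585    ] [0.40833727 0.1871915  0.0696934 ]m.py:11: DeprecationWarning: Arrays of 2-dimensional vectors are deprecated. Use arrays of 3-dimensional vectors instead. (deprecated in NumPy 2.0)
  print('C',C,'axis',ax,np.degrees(np.arctan2(ax[1],ax[0])),'pv along',(pv[:2]-C)@ax,np.cross(ax,pv[:2]-C))
```

Emit:
jog_arm(commands=[-0.0273,-0.0378,0.0056,0,0,0,0.0854,-0.0273,-0.0378,0.0056,0,0,0,0.0854,-0.0273,-0.0378,0.0056,0,0,0,0.0854,-0.0273,-0.0378,0.0056,0,0,0,0.0854,-0.0273,-0.0378,0.0056,0,0,0,0.0854,-0.0273,-0.0378,0.0056,0,0,0,0.0854,-0.0273,-0.0378,0.0056,0,0,0,0.0854,-0.0273,-0.0378,0.0056,0,0,0,0.0854,-0.0273,-0.0378,0.0056,0,0,0,0.0854,-0.0273,-0.0378,0.0056,0,0,0,0.0854], force=60)

```text
time: 1.75
ee_pos: [0.475, -0.1566, 0.2004]
orientation: [-180.0, -0.0, -67.6]
force: [0.3, -0.8, 0.2]
grip_width: 0.0856
```

Emit:
jog_arm(commands=[0,0,0,0,0,-9.6,0.0854,0,0,0,0,0,-9.6,0.0854,0,0,0,0,0,-9.6,0.0854,0,0,0,0,0,-9.6,0.0854,0,0,0,0,0,-9.6,0.0854,0,0,0,0,0,-9.6,0.0854,0,0,0,0,0,-9.6,0.0854,0,0,0,0,0,-9.6,0.0854,0,0,0,0,0,-9.6,0.0854,0,0,0,0,0,0,0.0854])

```text
time: 3.0
ee_pos: [0.4743, -0.1579, 0.2004]
orientation: [180.0, -0.0, 18.7]
force: [0.8, -0.4, 0.5]
grip_width: 0.0854
```

```bash
cat > w.py <<'E'
import sys;from h import *
from scipy.spatial.transform import Rotation as Ro
s=readout.sense();R=Ro.from_euler('xyz',s['orientation'],degrees=True)
t=np.array([float(v) for v in sys.argv[1:4]]);yaw=float(sys.argv[4])
T=Ro.from_euler('xyz',[180,0,yaw],degrees=True)
print(round(s['time'],2),s['ee_pos'].round(4),s['orientation'].round(2),'F',s['force'].round(2),'q',s['qpos'].round(1),s['grip_width'].round(4))
print('shift now',R.inv().apply(t-s['ee_pos']).round(4),'rot',(R.inv()*T).as_rotvec(degrees=True).round(2))
E
python3 w.py .4735 -.158 .2 18.9
```

```text
Traceback (most recent call last):
  File "w.py", line 6, in <module>
    print(round(s['time'],2),s['ee_pos'].round(4),s['orientation'].round(2),'F',s['force'].round(2),'q',s['qpos'].round(1),s['grip_width'].round(4))
                                                                                                                           ^^^^^^^^^^^^^^^^^^^^^
AttributeError: 'float' object has no attribute 'round'
```

View first.

```bash
sed -i "s/s\['grip_width'\].round(4)/round(s['grip_width'],4)/" w.py; python3 - <<'E'
from h import *
for c in('scene','top'): save(c+'1.png',grab_frame(c))
a=cv2.imread('pics/top1.png');b=cv2.imread('pics/scene1.png')
cv2.imwrite('pics/d1.png',np.hstack([cv2.resize(b[60:280,60:330],(400,326)),cv2.resize(a[120:340,280:550],(400,326))]))
E
python3 w.py .4735 -.158 .085 18.9
```

```text
3.1 [ 0.4742 -0.1579  0.2004] [180.    -0.    18.68] F [ 0.62 -0.69  0.04] q [-18.4   9.  -21.6  59.3  -0.   52.9] 0.0855
shift now [-7.000e-04 -1.000e-04  1.154e-01] rot [ 0.   -0.   -0.22]
```

View pics/d1.png

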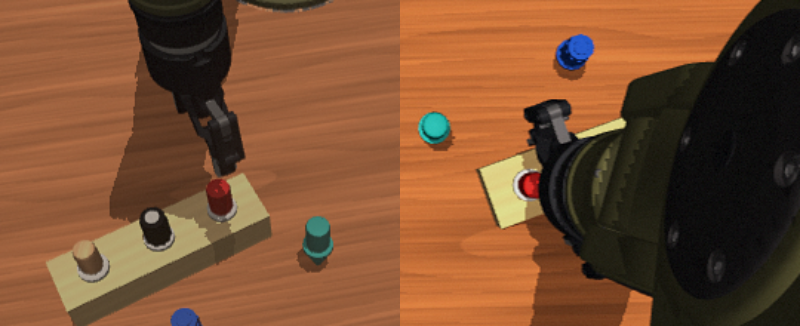

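Emit:
jog_arm(commands=[-0.0007,0,0.02,0,0,0,0.0854,0,0,0.02,0,0,0,0.0854,0,0,0.02,0,0,0,0.0854,0,0,0.02,0,0,0,0.0854,0,0,0.02,0,0,0,0.0854,0,0,0.015,0,0,0,0.0854,0,0,0,0,0,0,0.0854])

```text
time: 3.98
ee_pos: [0.4727, -0.1578, 0.0843]
orientation: [-179.9, 0.1, 18.8]
force: [0.2, -0.9, 0.7]
grip_width: 0.0852
```

```bash
python3 - <<'E'
from h import *
for c in('scene','top'): save(c+'2.png',grab_frame(c))
a=cv2.imread('pics/top2.png');b=cv2.imread('pics/scene2.png')
cv2.imwrite('pics/d2.png',np.hstack([cv2.resize(b[140:260,130:280],(400,320)),cv2.resize(a[160:310,300:480],(400,320))]))
E
python3 w.py .4735 -.158 .085 18.9
```

```text
4.08 [ 0.4738 -0.1582  0.0857] [ 1.7999e+02 -2.0000e-02  1.8810e+01] F [1.04 0.3  0.04] q [-18.5  15.2 -30.4  44.3   0.   52.7] 0.0853
shift now [-0.0002 -0.0003  0.0007] rot [ 0.01 -0.02 -0.09]
```

View pics/d2.png

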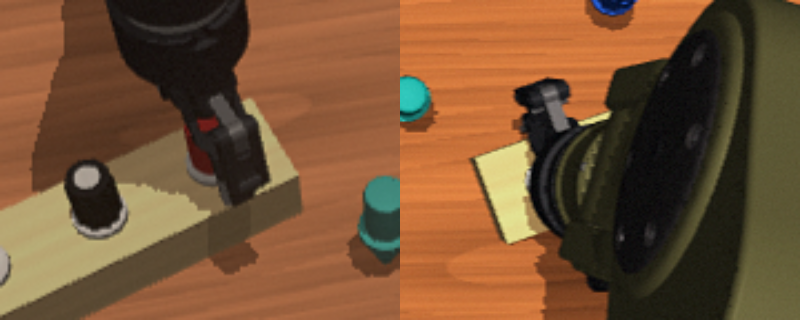

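Fingers straddle the red handle; close.

Emit:
jog_arm(commands=[0,0,0,0,0,0,0.02,0,0,0,0,0,0,0.02,0,0,0,0,0,0,0.02,0,0,0,0,0,0,0.02,0,0,0,0,0,0,0.02,0,0,0,0,0,0,0.02,0,0,0,0,0,0,0.02,0,0,0,0,0,0,0.02], force=60)

```text
time: 5.08
ee_pos: [0.4741, -0.1582, 0.0859]
orientation: [180.0, -0.1, 18.8]
force: [-0.8, 0.9, 6.0]
grip_width: 0.0267
```

Emit:
jog_arm(commands=[0,0,-0.01,0,0,0,0.02,0,0,-0.02,0,0,0,0.02,0,0,-0.02,0,0,0,0.02,0,0,-0.02,0,0,0,0.02,0,0,-0.02,0,0,0,0.02,0,0,-0.015,0,0,0,0.02,0,0,0,0,0,0,0.02,0,0,0,0,0,0,0.02])

```text
time: 6.08
ee_pos: [0.473, -0.158, 0.1896]
orientation: [-180.0, 0.1, 18.8]
force: [-0.2, 0.8, -3.0]
grip_width: 0.0266
```

```bash
python3 - <<'E'
from h import *
for c in('scene','top'): save(c+'3.png',grab_frame(c))
a=cv2.imread('pics/top3.png');b=cv2.imread('pics/scene3.png')
cv2.imwrite('pics/d3.png',np.hstack([cv2.resize(b[100:260,110:310],(400,320)),cv2.resize(a[160:310,300:480],(400,320))]))
E
python3 w.py .4975 .1765 .19 82.1
```

```text
6.17 [ 0.4729 -0.1579  0.1894] [-1.7994e+02  8.0000e-02  1.8850e+01] F [-0.25 -0.02 -2.44] q [-18.5   9.4 -22.6  58.   -0.   52.7] 0.027
shift now [ 0.1313 -0.3085 -0.0005] rot [-1.000e-01  4.000e-02 -6.325e+01]
```

View pics/d3.png

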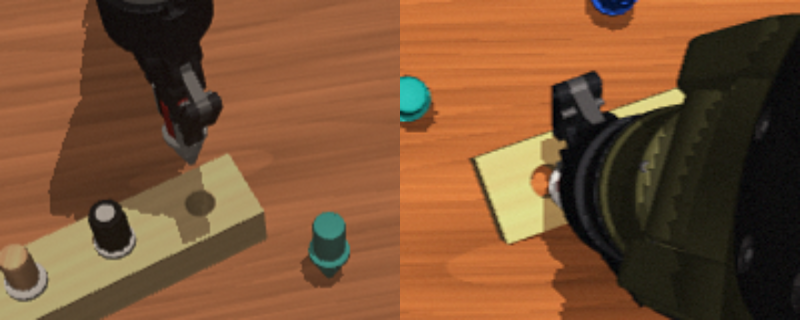

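Emit:
jog_arm(commands=[0.0132,-0.0309,0,0,0,0,0.02,0.0132,-0.0309,0,0,0,0,0.02,0.0132,-0.0309,0,0,0,0,0.02,0.0132,-0.0309,0,0,0,0,0.02,0.0132,-0.0309,0,0,0,0,0.02,0.0132,-0.0309,0,0,0,0,0.02,0.0132,-0.0309,0,0,0,0,0.02,0.0132,-0.0309,0,0,0,0,0.02,0.0132,-0.0309,0,0,0,0,0.02,0.0132,-0.0309,0,0,0,0,0.02])

```text
time: 7.42
ee_pos: [0.4982, 0.1779, 0.1894]
orientation: [180.0, 0.1, 18.9]
force: [-0.1, -0.5, -3.3]
grip_width: 0.0267
```

Emit:
jog_arm(commands=[0,0,0,0,0,-9,0.02,0,0,0,0,0,-9,0.02,0,0,0,0,0,-9,0.02,0,0,0,0,0,-9,0.02,0,0,0,0,0,-9,0.02,0,0,0,0,0,-9,0.02,0,0,0,0,0,-9.2,0.02,0,0,0,0,0,0,0.02])

```text
time: 8.43
ee_pos: [0.4982, 0.1768, 0.1895]
orientation: [-179.9, 0.0, 82.0]
force: [-0.1, -0.7, -2.7]
grip_width: 0.027
```

```bash
python3 - <<'E'
from h import *
for c in('scene','top'): save(c+'4.png',grab_frame(c))
a=cv2.imread('pics/top4.png');b=cv2.imread('pics/scene4.png')
cv2.imwrite('pics/d4.png',np.hstack([cv2.resize(b[90:250,330:460],(455,560),interpolation=3),cv2.resize(a[140:330,60:260],(330,314))if 0 else cv2.resize(a[150:340,90:205],(339,560),interpolation=3)]))
E
python3 w.py .4983 .1765 .15 82.1
```

```text
8.53 [0.4984 0.1769 0.1898] [-1.7995e+02  2.0000e-02  8.1890e+01] F [ 0.02 -0.23 -1.58] q [ 19.5  12.5 -18.8  58.8  -0.   27.7] 0.0268
shift now [-0.0004  0.      0.0398] rot [-0.05  0.02 -0.21]
```

View pics/d4.png

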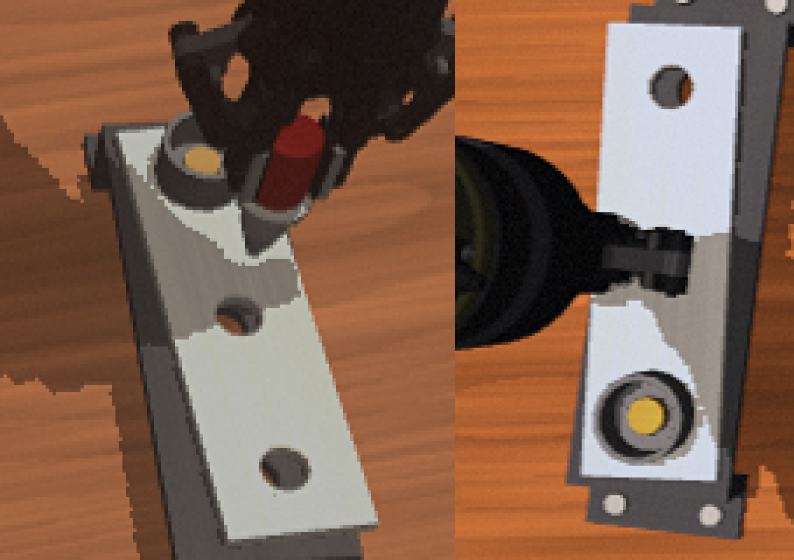

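```bash
python3 - <<'E'
from h import *
s=readout.sense()['ee_pos'];
for dz in(.014,-.035,-.077): print(proj('scene',[s[0],s[1],s[2]+dz]))
print(onz('scene',(402.9,162),s[2]-.077),proj('scene',[.4983,.1765,.0585]))
E
```

```text
[414.98622651 127.99451861]
[408.04087043 147.21107687]
[402.61352357 162.22757507]
[0.49800515 0.17750048 0.112793  ] [396.01137631 179.91791178]
```

Emit:
jog_arm(commands=[-0.0003,-0.0006,0.01,0,0,0,0.02,0,0,0.01,0,0,0,0.02,0,0,0.01,0,0,0,0.02,0,0,0.01,0,0,0,0.02,0,0,0.01,0,0,0,0.02,0,0,0.01,0,0,0,0.02,0,0,0,0,0,0,0.02])

```text
time: 9.4
ee_pos: [0.4973, 0.1765, 0.1293]
orientation: [-179.9, 0.0, 82.0]
force: [0.2, 0.7, -2.1]
grip_width: 0.0267
```

```bash
python3 - <<'E'
from h import *
for c in('scene',): save(c+'5.png',grab_frame(c))
b=cv2.imread('pics/scene5.png')
cv2.imwrite('pics/d5.png',cv2.resize(b[90:250,330:460],(455,560),interpolation=3))
E
python3 w.py .499 .1735 .129 82.1
```

```text
9.45 [0.4978 0.1767 0.1299] [-1.7996e+02  2.0000e-02  8.2050e+01] F [ 0.2   0.84 -2.62] q [ 19.5  15.3 -23.6  51.1  -0.   27.5] 0.0261
shift now [-0.003   0.0017  0.0009] rot [-0.04  0.02 -0.05]
```

View pics/d5.png

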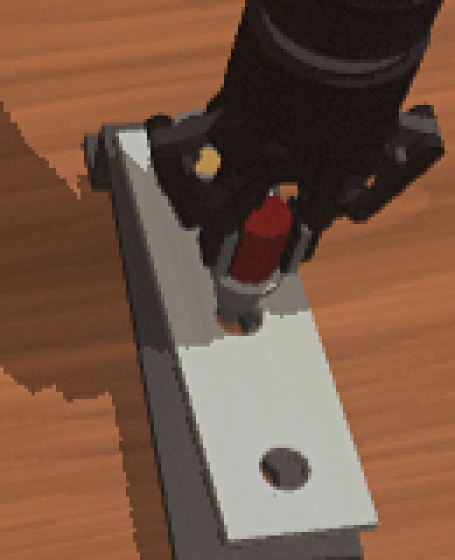

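Emit:
jog_arm(commands=[0,0.0012,0.004,0,0,0,0.02,0,0,0.004,0,0,0,0.02,-0.001,0,0.002,0,0,0,0.02,-0.001,0,0.002,0,0,0,0.02,-0.001,0,0.001,0,0,0,0.02,0,0,0,0,0,0,0.02])

```text
time: 10.2
ee_pos: [0.499, 0.1736, 0.1174]
orientation: [180.0, -0.0, 82.0]
force: [0.4, 0.4, -2.2]
grip_width: 0.0269
```

```bash
python3 - <<'E'
from h import *
for c in('scene','top'): save(c+'6.png',grab_frame(c))
a=cv2.imread('pics/top6.png');b=cv2.imread('pics/scene6.png')
cv2.imwrite('pics/d6.png',np.hstack([cv2.resize(b[90:250,330:460],(455,560),interpolation=3),cv2.resize(a[150:340,90:205],(339,560),interpolation=3)]))
E
python3 w.py .499 .1735 .11 82.1
```

```text
10.3 [0.499  0.1736 0.1174] [179.98   0.    82.04] F [ 0.79  1.04 -0.91] q [ 19.2  16.  -24.5  49.5  -0.   27.1] 0.0263
shift now [-0.0001  0.      0.0074] rot [ 0.02  0.   -0.06]
```

View pics/d6.png

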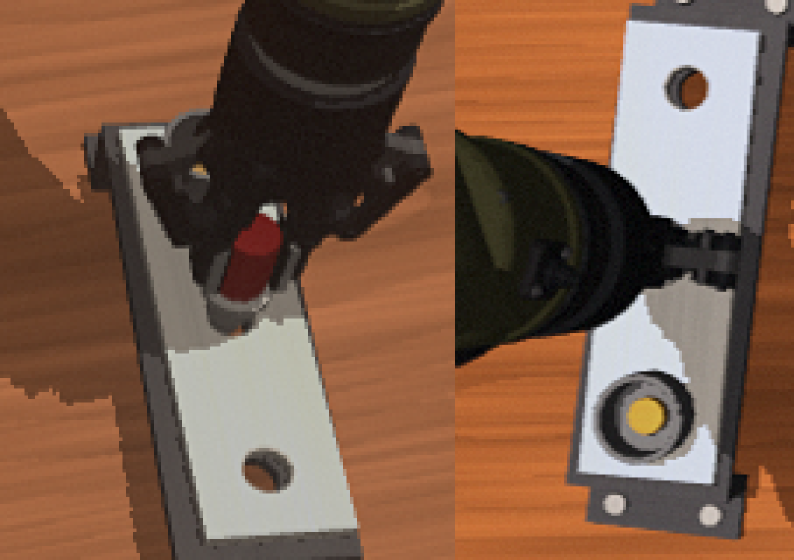

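Emit:
jog_arm(commands=[0,0,0.003,0,0,0,0.02,0,0,0.003,0,0,0,0.02,0,0,0.002,0,0,0,0.02,0,0,0,0,0,0,0.02])

```text
time: 10.8
ee_pos: [0.4993, 0.1735, 0.1092]
orientation: [180.0, 0.0, 82.0]
force: [3.9, 0.6, -3.6]
grip_width: 0.0266
```

```bash
python3 w.py .499 .1735 .1 82.1
```

```text
10.8 [0.4993 0.1735 0.1092] [1.7995e+02 1.0000e-02 8.2040e+01] F [ 3.93  0.65 -3.65] q [ 19.2  16.5 -25.1  48.4  -0.   27.1] 0.0266
shift now [-0.0001 -0.0003  0.0092] rot [ 0.05  0.01 -0.06]
```

Emit:
jog_arm(commands=[0,0.001,0.001,0,0,0,0.02,0,0,0.001,0,0,0,0.02,0,0,0.001,0,0,0,0.02,0,0,0,0,0,0,0.02])

```text
time: 11.3
ee_pos: [0.4996, 0.1734, 0.1061]
orientation: [-180.0, 0.0, 82.0]
force: [2.9, 1.1, -2.9]
grip_width: 0.0264
```

```bash
python3 w.py .499 .1735 .1 82.1
```

```text
11.3 [0.4996 0.1734 0.1061] [-1.7998e+02  1.0000e-02  8.2050e+01] F [ 2.91  1.1  -2.9 ] q [ 19.1  16.8 -25.2  48.1   0.   27.1] 0.0264
shift now [-0.     -0.0006  0.0061] rot [-0.02  0.01 -0.05]
```

Emit:
jog_arm(commands=[0,0.001,0.001,0,0,0,0.02,0,0,0.001,0,0,0,0.02,0,0,0.001,0,0,0,0.02,0,0,0,0,0,0,0.02])

```text
time: 11.8
ee_pos: [0.5003, 0.1732, 0.103]
orientation: [-180.0, 0.0, 82.0]
force: [0.6, -0.6, -3.1]
grip_width: 0.0266
```

```bash
python3 w.py .499 .1735 .1 82.1
```

```text
11.8 [0.5003 0.1732 0.103 ] [-1.7995e+02  3.0000e-02  8.2050e+01] F [ 0.65 -0.59 -3.1 ] q [ 19.1  17.  -25.3  47.8  -0.   27. ] 0.0266
shift now [ 0.0001 -0.0013  0.003 ] rot [-0.05  0.03 -0.05]
```

Emit:
jog_arm(commands=[0,0,0.001,0,0,0,0.02,0,0,0.001,0,0,0,0.02,0,0,0.001,0,0,0,0.02,0,0,0,0,0,0,0.02])

```text
time: 12.3
ee_pos: [0.5007, 0.1733, 0.1002]
orientation: [-180.0, 0.0, 82.0]
force: [-0.1, 0.4, -3.3]
grip_width: 0.0271
```

```bash
python3 w.py .499 .1735 .1 82.1
```

```text
12.3 [0.5007 0.1733 0.1002] [-1.7999e+02  1.0000e-02  8.2050e+01] F [-0.09  0.43 -3.29] q [ 19.1  17.2 -25.4  47.4   0.   27. ] 0.0271
shift now [-0.     -0.0017  0.0002] rot [-0.01  0.01 -0.05]
```

Emit:
jog_arm(commands=[0,0,0.001,0,0,0,0.02,0,0,0.001,0,0,0,0.02,0,0,0.001,0,0,0,0.02,0,0,0.001,0,0,0,0.02,0,0,0,0,0,0,0.02])

```text
time: 12.92
ee_pos: [0.5007, 0.1734, 0.0962]
orientation: [-180.0, -0.0, 82.0]
force: [0.1, 0.3, -3.0]
grip_width: 0.0269
```

```bash
python3 w.py .499 .1735 .0935 82.1;python3 - <<'E'
from h import *
for c in('scene','top'): save(c+'7.png',grab_frame(c))
a=cv2.imread('pics/top7.png');b=cv2.imread('pics/scene7.png')
cv2.imwrite('pics/d7.png',np.hstack([cv2.resize(b[90:250,330:460],(455,560),interpolation=3),cv2.resize(a[150:340,90:205],(339,560),interpolation=3)]))
E
```

```text
12.93 [0.5007 0.1734 0.0962] [-179.99   -0.     82.05] F [ 0.09  0.28 -3.01] q [ 19.1  17.5 -25.7  46.9   0.   27. ] 0.0269
shift now [-0.0001 -0.0017  0.0027] rot [-0.01 -0.   -0.05]
```

View pics/d7.png

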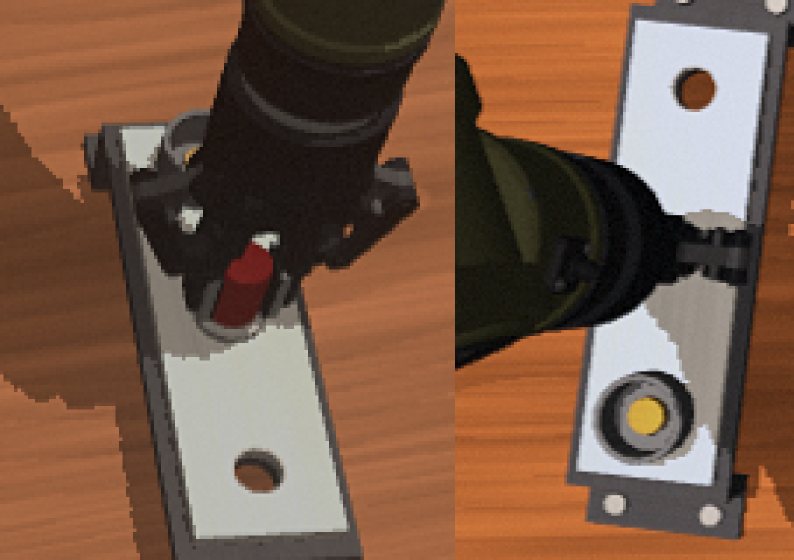

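Plate is in line, pin nearly down. Finish the descent.

Emit:
jog_arm(commands=[0,0,0.001,0,0,0,0.02,0,0,0.001,0,0,0,0.02,0,0,0.001,0,0,0,0.02,0,0,0,0,0,0,0.02])

```text
time: 13.52
ee_pos: [0.5008, 0.1734, 0.0944]
orientation: [180.0, -0.0, 82.1]
force: [-5.4, 0.4, 9.2]
grip_width: 0.0267
```

Emit:
jog_arm(commands=[0,0,0,0,0,0,0.06,0,0,0,0,0,0,0.06,0,0,0,0,0,0,0.06,0,0,0,0,0,0,0.06,0,0,-0.01,0,0,0,0.06,0,0,-0.02,0,0,0,0.06,0,0,-0.03,0,0,0,0.08,0,0,-0.03,0,0,0,0.08,0,0,-0.02,0,0,0,0.08,0,0,0,0,0,0,0.0854])

```text
time: 14.78
ee_pos: [0.5021, 0.1738, 0.2054]
orientation: [179.8, -0.1, 82.0]
force: [-0.8, -0.9, 0.4]
grip_width: 0.0852
```

```bash
python3 w.py .4988 -.2323 .2 18.9;python3 - <<'E'
from h import *
for c in('scene','top'): save(c+'8.png',grab_frame(c))
a=cv2.imread('pics/top8.png');b=cv2.imread('pics/scene8.png')
cv2.imwrite('pics/d8.png',np.hstack([cv2.resize(b[90:250,330:460],(455,560),interpolation=3),cv2.resize(a[150:340,90:205],(339,560),interpolation=3)]))
E
```

```text
14.78 [0.5021 0.1738 0.2054] [ 1.798e+02 -1.000e-01  8.205e+01] F [-0.8  -0.85  0.4 ] q [ 19.1  12.  -17.3  60.5  -0.   27. ] 0.0852
shift now [-0.4026  0.0529  0.0049] rot [ 0.13 -0.21 63.15]
```

View pics/d8.png

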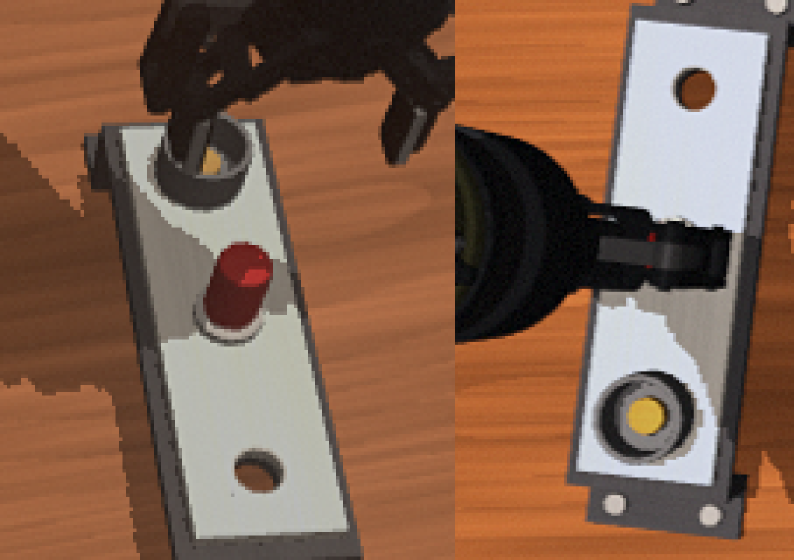

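Emit:
jog_arm(commands=[-0.0404,0.0053,0,0,0,0,0.0854,-0.0404,0.0053,0,0,0,0,0.0854,-0.0404,0.0053,0,0,0,0,0.0854,-0.0404,0.0053,0,0,0,0,0.0854,-0.0404,0.0053,0,0,0,0,0.0854,-0.0404,0.0053,0,0,0,0,0.0854,-0.0404,0.0053,0,0,0,0,0.0854,-0.0404,0.0053,0,0,0,0,0.0854,-0.0404,0.0053,0,0,0,0,0.0854,-0.0404,0.0053,0,0,0,0,0.0854])

```text
time: 16.12
ee_pos: [0.4965, -0.2351, 0.2019]
orientation: [-179.9, -0.0, 82.0]
force: [0.0, 0.1, 0.4]
grip_width: 0.0854
```

Emit:
jog_arm(commands=[0,0,0,0,0,9,0.0854,0,0,0,0,0,9,0.0854,0,0,0,0,0,9,0.0854,0,0,0,0,0,9,0.0854,0,0,0,0,0,9,0.0854,0,0,0,0,0,9,0.0854,0,0,0,0,0,9.2,0.0854,0,0,0,0,0,0,0.0854])

```text
time: 17.12
ee_pos: [0.4967, -0.2338, 0.202]
orientation: [-179.9, 0.1, 18.9]
force: [-0.1, -0.7, 0.6]
grip_width: 0.0854
```

```bash
python3 w.py .499 -.2335 .085 18.9;python3 - <<'E'
from h import *
for c in('scene','top'): save(c+'9.png',grab_frame(c))
a=cv2.imread('pics/top9.png');b=cv2.imread('pics/scene9.png')
cv2.imwrite('pics/d9.png',np.hstack([cv2.resize(b[100:280,50:280],(400,313)),cv2.resize(a[120:340,280:550],(400,313))]))
print([proj('scene',[.499,-.2335,z]) for z in(.056,.098)],tri((162.7,205.7),(421.3,227.3)))
E
```

```text
17.12 [ 0.4967 -0.2338  0.202 ] [-1.7991e+02  9.0000e-02  1.8950e+01] F [-0.1  -0.67  0.58] q [-25.2  14.2 -14.9  61.    0.   45.8] 0.0854
shift now [0.0025 0.0007 0.117 ] rot [-0.09  0.09  0.05]
[array([166.21397178, 219.09526054]), array([161.60620852, 206.52663655])] [ 0.49878818 -0.23229774  0.10024982]
```

View pics/d9.png

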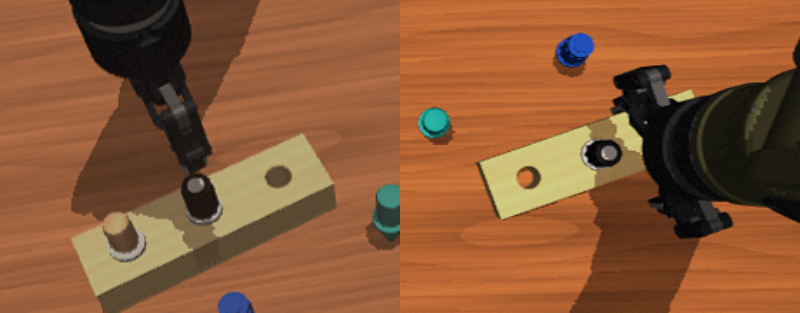

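Emit:
jog_arm(commands=[0.0027,0,0.02,0,0,0,0.0854,0,0,0.02,0,0,0,0.0854,0,0,0.02,0,0,0,0.0854,0,0,0.02,0,0,0,0.0854,0,0,0.02,0,0,0,0.0854,0,0,0.015,0,0,0,0.0854,0,0,0,0,0,0,0.0854])

```text
time: 18.1
ee_pos: [0.499, -0.2328, 0.0871]
orientation: [-179.9, 0.1, 18.9]
force: [0.1, 0.0, 0.4]
grip_width: 0.0851
```

```bash
python3 w.py .499 -.2335 .085 18.9;python3 - <<'E'
from h import *
for c in('scene','top'): save(c+'10.png',grab_frame(c))
a=cv2.imread('pics/top10.png');b=cv2.imread('pics/scene10.png')
cv2.imwrite('pics/d10.png',np.hstack([cv2.resize(b[140:270,80:250],(400,306)),cv2.resize(a[120:340,280:550],(400,306))]))
E
```

```text
18.1 [ 0.499  -0.2328  0.0871] [-1.799e+02  1.000e-01  1.890e+01] F [0.07 0.01 0.41] q [-25.   20.1 -23.3  46.8  -0.   46.1] 0.0851
shift now [-0.0002  0.0007  0.0021] rot [-0.1  0.1  0. ]
```

View pics/d10.png

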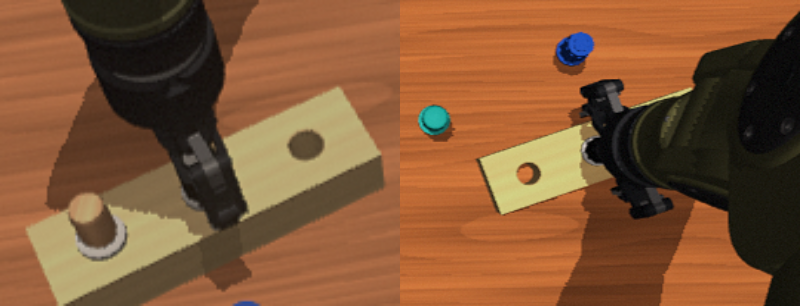

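Emit:
jog_arm(commands=[0,0,0,0,0,0,0.02,0,0,0,0,0,0,0.02,0,0,0,0,0,0,0.02,0,0,0,0,0,0,0.02,0,0,0,0,0,0,0.02,0,0,0,0,0,0,0.02,0,0,0,0,0,0,0.02,0,0,0,0,0,0,0.02], force=60)

```text
time: 19.2
ee_pos: [0.5003, -0.2334, 0.0889]
orientation: [180.0, -0.0, 18.9]
force: [-0.9, 0.9, 6.3]
grip_width: 0.0262
```

Emit:
jog_arm(commands=[0,0,-0.01,0,0,0,0.02,0,0,-0.02,0,0,0,0.02,0,0,-0.02,0,0,0,0.02,0,0,-0.02,0,0,0,0.02,0,0,-0.03,0,0,0,0.02,0,0,-0.025,0,0,0,0.02,0,0,0,0,0,0,0.02])

```text
time: 20.08
ee_pos: [0.501, -0.2338, 0.2152]
orientation: [179.9, -0.1, 18.8]
force: [0.8, 0.7, -1.5]
grip_width: 0.0265
```

```bash
python3 w.py .590 .1612 .21 82.1;python3 - <<'E'
from h import *
for c in('scene','top'): save(c+'11.png',grab_frame(c))
a=cv2.imread('pics/top11.png');b=cv2.imread('pics/scene11.png')
cv2.imwrite('pics/d11.png',np.hstack([cv2.resize(b[100:270,50:250],(400,340)),cv2.resize(a[120:340,280:550],(400,340))]))
E
```

```text
20.07 [ 0.501  -0.2338  0.2152] [ 1.7986e+02 -1.5000e-01  1.8850e+01] F [ 0.84  0.73 -1.53] q [-25.   13.9 -13.6  62.4   0.   46.1] 0.0265
shift now [ 0.2118 -0.3451  0.0049] rot [ 2.100e-01 -5.000e-02 -6.325e+01]
```

View pics/d11.png

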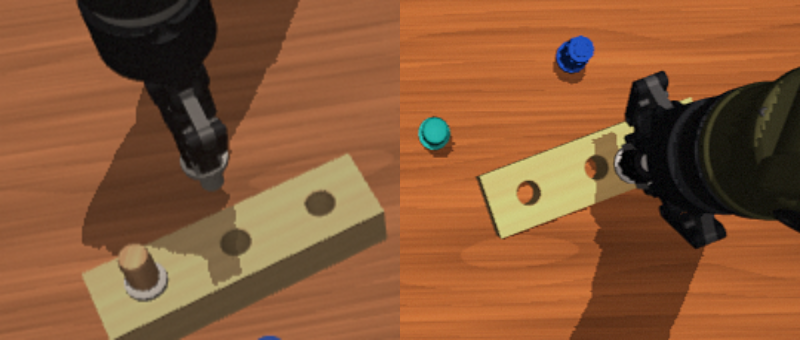

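Emit:
jog_arm(commands=[0.0212,-0.0345,0,0,0,0,0.02,0.0212,-0.0345,0,0,0,0,0.02,0.0212,-0.0345,0,0,0,0,0.02,0.0212,-0.0345,0,0,0,0,0.02,0.0212,-0.0345,0,0,0,0,0.02,0.0212,-0.0345,0,0,0,0,0.02,0.0212,-0.0345,0,0,0,0,0.02,0.0212,-0.0345,0,0,0,0,0.02,0.0212,-0.0345,0,0,0,0,0.02,0.0212,-0.0345,0,0,0,0,0.02])

```text
time: 21.42
ee_pos: [0.5882, 0.1628, 0.2112]
orientation: [-180.0, 0.2, 18.8]
force: [0.2, -0.2, -2.3]
grip_width: 0.0267
```

Emit:
jog_arm(commands=[0,0,0,0,0,-9,0.02,0,0,0,0,0,-9,0.02,0,0,0,0,0,-9,0.02,0,0,0,0,0,-9,0.02,0,0,0,0,0,-9,0.02,0,0,0,0,0,-9,0.02,0,0,0,0,0,-9.2,0.02,0,0,0,0,0,0,0.02])

```text
time: 22.42
ee_pos: [0.5881, 0.1615, 0.2115]
orientation: [-179.8, 0.1, 82.0]
force: [-0.6, -0.1, -2.0]
grip_width: 0.0268
```

```bash
python3 w.py .590 .1612 .135 82.1;python3 - <<'E'
from h import *
for c in('scene','top'): save(c+'12.png',grab_frame(c))
a=cv2.imread('pics/top12.png');b=cv2.imread('pics/scene12.png')
cv2.imwrite('pics/d12.png',np.hstack([cv2.resize(b[90:250,330:460],(455,560),interpolation=3),cv2.resize(a[150:340,90:205],(339,560),interpolation=3)]))
s=readout.sense()['ee_pos']
print([proj('scene',s+[0,0,d]) for d in(-.037,-.071)],proj('scene',[.59,.1612,.0585]),onz('scene',(330+259/3.5,90+471/3.5),.0585),onz('top',(90+694/2.947,150+89/2.947),.0585))
E
```

```text
22.43 [0.5881 0.1615 0.2115] [-1.7985e+02  7.0000e-02  8.1950e+01] F [-0.56 -0.11 -1.96] q [15.4 20.3 -5.3 64.5 -0.  23.4] 0.0268
shift now [0.0001 0.0021 0.0765] rot [-0.15  0.07 -0.15]
[array([420.31099268, 187.56337424]), array([415.09583752, 199.32785911])] [403.92797221 225.48269652] [0.58833253 0.16187721 0.0585    ] [ 0.57956258 -0.09251937  0.0585    ]
```

View pics/d12.png

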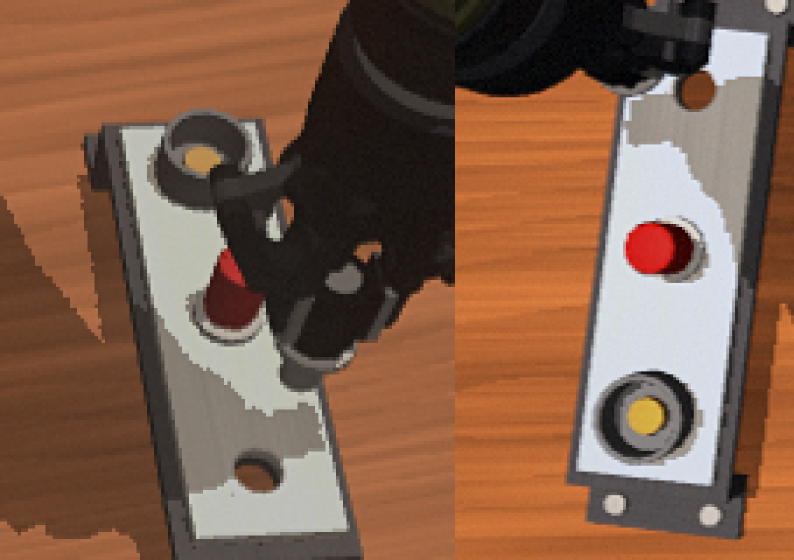

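Emit:
jog_arm(commands=[0,0.0012,0.015,0,0,0,0.02,0,0,0.015,0,0,0,0.02,0,0,0.015,0,0,0,0.02,0,0,0.015,0,0,0,0.02,0,0,0.01,0,0,0,0.02,0,0,0.006,0,0,0,0.02,0,0,0,0,0,0,0.02])

```text
time: 23.4
ee_pos: [0.5902, 0.1616, 0.137]
orientation: [-180.0, 0.0, 82.0]
force: [0.2, 0.0, -1.6]
grip_width: 0.0266
```

```bash
python3 w.py .590 .1612 .095 82.1;python3 - <<'E'
from h import *
for c in('scene',): save(c+'13.png',grab_frame(c))
b=cv2.imread('pics/scene13.png')
cv2.imwrite('pics/d13.png',cv2.resize(b[90:250,330:460],(455,560),interpolation=3))
E
```

```text
23.4 [0.5902 0.1616 0.137 ] [-1.7998e+02  1.0000e-02  8.2050e+01] F [ 0.19  0.03 -1.63] q [ 15.3  23.2 -11.2  55.6   0.   23.3] 0.0266
shift now [-0.0004 -0.0001  0.042 ] rot [-0.02  0.01 -0.05]
```

View pics/d13.png

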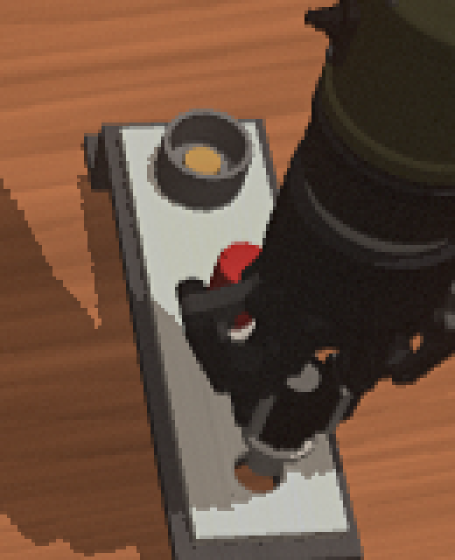

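Emit:
jog_arm(commands=[-0.0002,0,0.004,0,0,0,0.02,0,0,0.004,0,0,0,0.02,0,0,0.004,0,0,0,0.02,0,0,0.003,0,0,0,0.02,0,0,0,0,0,0,0.02])

```text
time: 24.08
ee_pos: [0.59, 0.1613, 0.1219]
orientation: [-180.0, 0.0, 82.0]
force: [0.1, 0.1, -2.7]
grip_width: 0.0267
```

```bash
python3 w.py .590 .1612 .095 82.1;python3 - <<'E'
from h import *
for c in('scene',): save(c+'14.png',grab_frame(c))
b=cv2.imread('pics/scene14.png')
cv2.imwrite('pics/d14.png',cv2.resize(b[90:250,330:460],(455,560),interpolation=3))
E
```

```text
24.07 [0.59   0.1613 0.1219] [-1.7997e+02  2.0000e-02  8.2050e+01] F [ 0.07  0.06 -2.71] q [ 15.3  23.9 -12.3  53.8  -0.   23.2] 0.0267
shift now [-0.0001  0.      0.0269] rot [-0.03  0.02 -0.05]
```

View pics/d14.png

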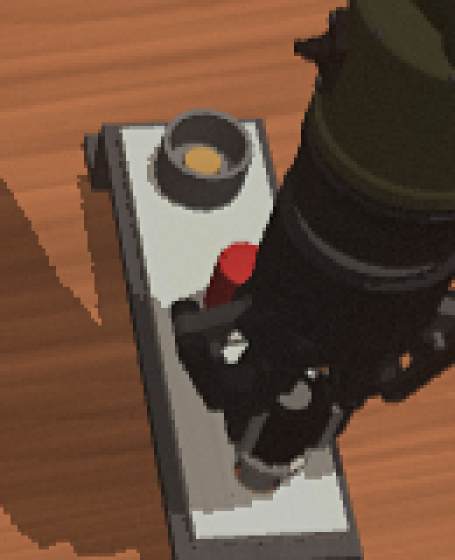

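Shank is entering the end hole without force. Continue down.

Emit:
jog_arm(commands=[0,0,0.004,0,0,0,0.02,0,0,0.004,0,0,0,0.02,0,0,0.004,0,0,0,0.02,0,0,0.004,0,0,0,0.02,0,0,0.003,0,0,0,0.02,0,0,0,0,0,0,0.02])

```text
time: 24.88
ee_pos: [0.59, 0.1613, 0.103]
orientation: [-180.0, 0.0, 82.0]
force: [0.4, -0.0, -2.5]
grip_width: 0.0265
```

Emit:
jog_arm(commands=[0,0,0.003,0,0,0,0.02,0,0,0.001,0,0,0,0.02,0,0,0.001,0,0,0,0.02,0,0,0.001,0,0,0,0.02,0,0,0,0,0,0,0.02])

```text
time: 25.5
ee_pos: [0.5903, 0.1614, 0.0974]
orientation: [180.0, -0.0, 82.0]
force: [0.3, -0.6, -1.4]
grip_width: 0.0265
```

Emit:
jog_arm(commands=[0,0,0.001,0,0,0,0.02,0,0,0.001,0,0,0,0.02,0,0,0,0,0,0,0.02])

```text
time: 25.88
ee_pos: [0.5904, 0.1616, 0.0972]
orientation: [179.9, -0.0, 82.1]
force: [-4.7, -1.2, 12.3]
grip_width: 0.0265
```

Seated (contact force). Release and rise.

Emit:
jog_arm(commands=[0,0,0,0,0,0,0.06,0,0,0,0,0,0,0.06,0,0,0,0,0,0,0.06,0,0,0,0,0,0,0.06,0,0,-0.01,0,0,0,0.06,0,0,-0.02,0,0,0,0.06,0,0,-0.03,0,0,0,0.08,0,0,-0.03,0,0,0,0.08,0,0,-0.02,0,0,0,0.08,0,0,0,0,0,0,0.08])

```text
time: 27.12
ee_pos: [0.5916, 0.1618, 0.2077]
orientation: [179.8, -0.1, 82.0]
force: [0.7, 0.4, -0.0]
grip_width: 0.0801
```

Emit:
jog_arm(commands=[-0.03,0,-0.01,0,0,0,0.08,-0.03,0,0,0,0,0,0.08,-0.03,0,0,0,0,0,0.08,-0.03,0,0,0,0,0,0.08,-0.03,0,0,0,0,0,0.08,0,0,0,0,0,0,0.08,0,0,0,0,0,0,0.08])

```text
time: 28.0
ee_pos: [0.5693, 0.0132, 0.2147]
orientation: [-180.0, -0.0, 82.0]
force: [-0.6, 0.1, -0.3]
grip_width: 0.0799
```

```bash
python3 w.py .590 .1612 .095 82.1;python3 - <<'E'
from h import *
for c in('scene','top'): save(c+'15.png',grab_frame(c))
a=cv2.imread('pics/top15.png');b=cv2.imread('pics/scene15.png')
cv2.imwrite('pics/d15.png',np.hstack([cv2.resize(b[90:250,330:460],(455,560),interpolation=3),cv2.resize(a[150:340,90:205],(339,560),interpolation=3)]))
E
```

```text
28.0 [0.5693 0.0132 0.2147] [-1.7995e+02 -2.0000e-02  8.2040e+01] F [-0.62  0.05 -0.35] q [  1.3  15.8 -11.1  63.1   0.    9.3] 0.0799
shift now [1.494e-01 1.000e-04 1.198e-01] rot [-0.05 -0.02 -0.06]
```

View pics/d15.png

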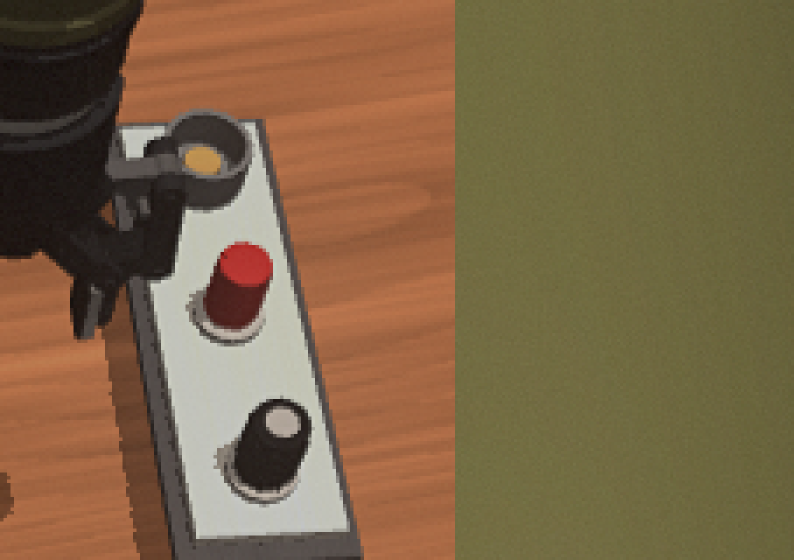

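```bash
python3 - <<'E'
from h import *
p=onz('scene',(330+229/3.5,90+318/3.5),.0615);k=onz('scene',(330+262/3.5,90+474/3.5),.0615)
print(p,k,np.linalg.norm(k-p),np.degrees(np.arctan2(k[1]-p[1],k[0]-p[0])))
print(ticket.job_done())
E
```

```text
[0.50182669 0.17365408 0.0615    ] [0.59164658 0.16163859 0.0615    ] 0.09062000203795928 -7.6194028878531626
the job is handed in; nothing more can be done
None
```

The drift pin is down in the middle hole and the knob bolt is down in the end hole. Both are released, and I handed the job in at about 28 s of the 56 s allowed. No verdict was reported.

- **Pin:** I lifted it from the stand and lowered it with two small sideways corrections when the wrist force showed it was off centre. Its taper swung the plate into line, and it stopped with a push-back of about 12 N against its hanging weight, which I took as the collar seating.
- **Bolt:** I aimed it using the pin's seated position and the camera. It went in with no sideways force and stopped with a similar push-back of about 14 N.

**Last check (scene camera):**

| Measured | Value | Expected |
|---|---|---|
| Collar centres apart | 90.6 mm | 90 mm |
| Line through the collars | -7.6° | -7.9° (bracket axis) |

The angle difference of about 0.004 rad is well inside the 0.03 rad limit. In the picture both parts look upright with their collars on the plate. The gripper was clear of everything, with about 0.7 N at the wrist.

**What did not check out:**
- The last top-camera picture was blocked by the arm, so the final check rests on the scene view and the force readings.
- Early position estimates from the two cameras differed by 2 to 3 mm. I trusted the scene camera because it matched the gripper's own position.
- The heights I measured for the tops of the parts and the plate holes came out 2 to 4 mm off the stated ones.

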